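# Lock up the stamping block: find the spacer that fills the chase

### The arm

A 7-joint arm with a two-finger parallel gripper is mounted at the origin on a cart in front of the work surface, level with it; the furniture and walls round the work are solid. World frame = base frame: x ahead of the robot, y to its left, z up, the work surface at z = 0. Lengths are in m, angles in rad, forces in N, time in s.
With the tool pointing down it reaches from about 0.4 to 0.85 m from the base axis. Payload 10.4 kg.
Tool frame: the origin (TCP) lies at the very end of the fingers, on their centre line; the grasp point (between the pads) lies 19 mm behind it; z points along the fingers, y is the line along which they close (so a half turn about z gives the same grasp; the last joint's range is limited). The gripper opens to 85 mm and grips with 20 to 120 N. Pads are 22 mm wide; open, the fingers measure 114 mm over their backs; the gripper's body (76 mm by 85 mm) begins 54 mm behind the grasp point. The pads swing forward as they close: fully open they stand 13 mm farther back than shut.
Start: joints at [-1.311, 0.332, -0.065, 1.46, 0.022, 1.35, -0.088], TCP at [0.174, 0.6, 0.231] pointing down, gripper open.
Joint ranges: [-2.6, 2.6], [-0.5, 2.12], [-1.47, 1.34], [0.16, 2.42], [-1.27, 4.41], [0.06, 2.06], [-2.6, 2.6]. Speed limits (rad/s): [2.22, 2.22, 2.79, 2.79, 3.14, 3.14, 3.14].

### API

Orientations are given as a unit quaternion [x, y, z, w].
In Python, from workcell import manip, vision, order gives the robot as it stands. The module is installed in compiled form; this text tells all that it offers.
- The arm moves only by the tool move_arm, never from a script. Its argument "motion" is a list of rows, each a list of 3 entries, a list of its own where there are three numbers: the shift along the tool's x, y, z scaled (see below), then the turn, a rotation vector about the tool's x, y, z scaled (see below), then the opening, from -1 (shut) to 1 (fully open). In form: [[[dx, dy, dz], [wx, wy, wz], hand], ...]. A call has 1 to 12 rows; each row shifts and turns the commanded pose from where the row before left it, along the tool's axes as they then stand; what a row does not reach is not made up. The controller multiplies each number of a shift by 0.75 m and each number of a turn by pi/4 rad. A row lasts 1/10 s, in which the tool goes at most 50 mm and 8.59 degrees, less where a joint would pass 70% of its speed; a pose out of reach is approached as far as the arm can. A call with a number of a shift or a turn outside -1 to 1 is refused whole. A call with a gripper value outside its range is refused whole. The fingers move at their own pace and stop on an object; "newtons" is the grip in N (left out, the last holds). Time passes only in rows, so rows that do not move let the fingers close. It gives the time, the measured TCP pose, the force, the opening and the grip force at its end, in the units of the state.
- manip.get_obs(): the state, without advancing time (a new reading comes with each control period).
- vision.camera(name): name is "scene" or "top" or "wrist"; returns a dict with "pixels" (420x560x3 uint8, red, green, blue), "fx", "fy", "cx", "cy" (pixels), "k1" (the pictures are not rectified: a ray, as slopes to the right and down, at radius r is drawn at 1 + k1 r^2 times it, then the intrinsics apply), "R" (3x3) and "t" (3): a world point X has camera coordinates R X + t. Camera axes: x right, y down, z forward; pixel columns grow to the right and rows downward; lengths in m; the calibration is good to about 2 mm. A picture is of the moment at which its call begins. There is no depth.
- order.hand_in(): hands the job in; it is judged then, once.
The state is a dict: "clock": time; "joint_pos": joint angles; "joint_velocities": joint speeds; "tau": joint torques, N m; "position": TCP position; "ee_rot": TCP orientation; "ft_force": force on the tool from outside, world axes, zero at the start; "torque": the same for the moment, N m; "grip_width": opening from 0.0 (shut) to 1.0 (fully open); "grasp_force": force on a finger pad.
Only numpy, scipy, OpenCV 4.12 (cv2) and the standard library are available. Lean on these libraries where they do the work, as an engineer would, in place of code of your own. Each camera call takes 0.05 s, during which the arm holds its last target. There are 200 camera calls.

### The job

Lock up the stamping block in the chase (the steel frame) by filling the gap between it and the sprung jaw: find by trial which of the three aluminium spacers fills that gap, so that the sprung jaw is pushed back and grips it, and press it upright all the way down to the floor of the chase. Leave the other two spacers standing upright on the bench, and do not disturb the tools and supplies lying round about.

Things in the scene. Friction and masses are not known exactly. Their poses are not given: they have to be found in the camera images.
- chase: the chase, a fixed steel lock-up frame on a grey base 166 (x) x 122 (y) x 10 mm. Origin: bench level, under the centre of the frame's opening; z up; the base reaches from x = -49 to +117, y = -62 to +60 mm. The opening is 66 mm long in x, between front and back bars 12 mm thick; its floor is at z = 10 mm. Tops: bars z = 30, end walls 32, block 32, jaw 34 mm
- block_end (a point): fixed point of the chase, on the opening's floor at the inner face of the +y end wall (chase 0, 45, 10 mm). A fixed brass-faced stamping block 60 mm long in x, 20 mm high, stands against it, 45, 50 or 55 mm wide in y (differs from trial to trial): its free face is at chase y = 0, -5 or -10 mm. The two blocks on the rest at the +x side are spares, fixed, not needed
- gap (a point): fixed point of the chase on the opening's floor (chase 0, -25, 10 mm), middle in x, below the relaxed jaw's inner face; axes as the chase. The gap to fill lies from here toward +y up to the block's free face: 25, 20 or 15 mm wide with the jaw relaxed. Keep clear of the grey drawer box, 170 mm high plus its handle, that stands on the bench just in front of the robot
- jaw (a joint): position in m of the spring-loaded jaw, a steel bar on the gap's -y side, its inner face upright to 12 mm above the opening's floor, then sloping back 5 mm up to its top 24 mm above the floor: 0 = relaxed, inner face at chase y = -25 mm; it is pushed back toward chase -y up to a hard stop at 0.005. Spring force 2.4 N at 0, 4.4 N at 0.005
- jaw_face (a point): point on the jaw's inner face, 10 mm above the opening's floor, moving with the jaw. The right spacer is 3 mm thicker than the relaxed gap: pressed down it slides down the jaw's slope and holds the jaw about 3 mm back. One size too thick cannot go down: it stops 9 mm or more above the floor; one size too thin goes in but is 2 mm loose once let go, with the jaw back at 0
- spacer_thin: bare aluminium spacer block, 18 mm thick (its y), 60 mm long (its x), 55 mm high, about 160 g, standing on edge on the bench; its foot tapers 3 mm a side over the lowest 6 mm. Origin: centre of its underside, z up. Down in the chase its top stands 31 mm above the jaw and more above the rest; hold it there, by its thickness
- spacer_mid: bare aluminium spacer block, 23 mm thick (its y), 60 mm long (its x), 55 mm high, about 205 g, standing on edge on the bench; its foot tapers 3 mm a side over the lowest 6 mm. Origin: centre of its underside, z up. Down in the chase its top stands 31 mm above the jaw and more above the rest; hold it there, by its thickness
- spacer_thick: bare aluminium spacer block, 28 mm thick (its y), 60 mm long (its x), 55 mm high, about 249 g, standing on edge on the bench; its foot tapers 3 mm a side over the lowest 6 mm. Origin: centre of its underside, z up. Down in the chase its top stands 31 mm above the jaw and more above the rest; hold it there, by its thickness
- wax_cake: bystander: cake of yellow wax, 36 x 56 x 22 mm; origin under its centre
- folder: bystander: flat cream bone folder, 22 x 135 x 8 mm, lying flat; origin under its centre
- black_spool: bystander: upright spool of black thread with cream ends, 52 mm across, 62 mm high; origin under its centre
- snips: bystander: thread snips with red handles, 33 x 117 x 13 mm, lying flat; origin under their centre
Not all that is in view belongs to the job. What is shaped like the spacer_thick but turquoise is not meant. What is shaped like the spacer_mid but pink is not meant.

How it is judged:
By the outcome, as a careful person would: the job done as asked, in the order asked, and still so for the second after the job is handed in, with the robot touching nothing.
It also fails if it takes over 72 s, if anything falls off the work surface, if the arm or the gripper's body presses on something with over 40 N, if the wrist force passes 120 N, or if a joint passes its speed limit or range.

## Working session

There is one attempt and no reset: what is moved stays moved. The work goes in short steps, Python scripts to look and compute and a tool call to move; the robot and the scene stay as the last step left them, time stands still between calls to the robot, and variables do not carry over. Pictures are saved under pics/ and viewed, at most 10 in all, crops included, and the job is handed in when it is done.

Besides the shell and the picture viewer there is one more tool, called after ">>>" by a JSON object that holds its "name" and its "arguments". move_arm: Moves the arm, as the interface text tells. Its arguments: {"type":"object","properties":{"motion":{"type":"array"},"newtons":{"type":"number"}},"required":["motion"]}

```bash
mkdir -p pics
cat > h.py <<'E'
import numpy as np, cv2
from workcell import manip, vision, order
from scipy.spatial.transform import Rotation as Ro
def cam(n):
    c=vision.camera(n); return c
def save(n,im): cv2.imwrite('pics/'+n,cv2.cvtColor(im,cv2.COLOR_RGB2BGR))
def ray(c,u,v):
    x=(u-c['cx'])/c['fx'];y=(v-c['cy'])/c['fy'];a,b=x,y
    for _ in range(20):
        s=1+c['k1']*(a*a+b*b);a,b=x/s,y/s
    R=np.array(c['R']);t=np.array(c['t'])
    d=R.T@np.array([a,b,1]);return -R.T@t,d/np.linalg.norm(d)
def onz(c,u,v,z):
    o,d=ray(c,u,v);return o+d*(z-o[2])/d[2]
def proj(c,X):
    p=np.array(c['R'])@np.array(X)+np.array(c['t']);a,b=p[0]/p[2],p[1]/p[2];s=1+c['k1']*(a*a+b*b)
    return np.array([c['fx']*a*s+c['cx'],c['fy']*b*s+c['cy']])
def tri(rs):
    A=np.zeros((3,3));B=np.zeros(3)
    for o,d in rs:
        P=np.eye(3)-np.outer(d,d);A+=P;B+=P@o
    X=np.linalg.solve(A,B);return X
E
python3 - <<'E'
from h import *
import pickle
s=manip.get_obs();print({k:np.round(v,3) for k,v in s.items()})
D={}
for n in('scene','top','wrist'):
    c=cam(n);D[n]=c;print(n,c['fx'],c['k1'],np.round(-np.array(c['R']).T@c['t'],3),np.round(c['R'],2).tolist())
    save(n+'0.png',c['pixels'])
pickle.dump(D,open('v0.pkl','wb'))
E
```

```text
{'clock': np.float64(0.0), 'joint_pos': array([-1.311,  0.333, -0.065,  1.461,  0.022,  1.35 , -0.089]), 'joint_velocities': array([-0.   , -0.001,  0.001,  0.   ,  0.001,  0.   , -0.001]), 'tau': array([ 0.0000e+00, -6.2544e+01,  5.0000e-02, -3.9162e+01,  1.6000e-02,
        1.0000e-02,  0.0000e+00]), 'position': array([0.174, 0.6  , 0.231]), 'ee_rot': array([ 0.141,  0.99 , -0.001, -0.   ]), 'ft_force': array([-0.006, -0.102, -0.112]), 'torque': array([-0.056, -0.041,  0.003]), 'grasp_force': np.float64(0.0), 'grip_width': np.float64(0.998)}
scene 391.99404937237534 0.021246627044050618 [ 0.117 -0.655  0.459] [[0.8, -0.6, -0.02], [-0.31, -0.38, -0.87], [0.52, 0.71, -0.49]]
top 396.77203867854047 0.012934884168563358 [ 0.414 -0.049  1.003] [[-0.02, -1.0, -0.0], [-0.99, 0.02, -0.15], [0.15, -0.0, -0.99]]
wrist 306.71786803562287 -0.06521688915330412 [0.11  0.619 0.374] [[0.28, 0.96, -0.0], [0.93, -0.27, 0.27], [0.26, -0.08, -0.96]]
```

View pics/top0.png

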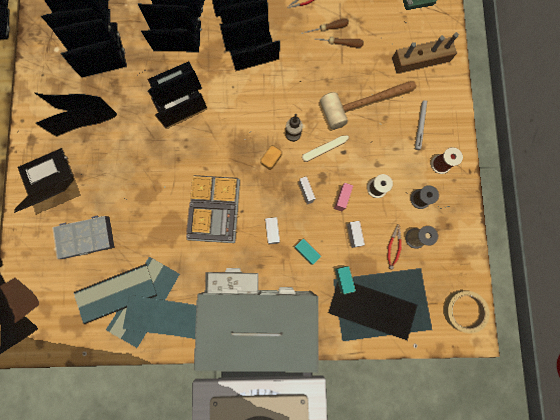

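View pics/scene0.png

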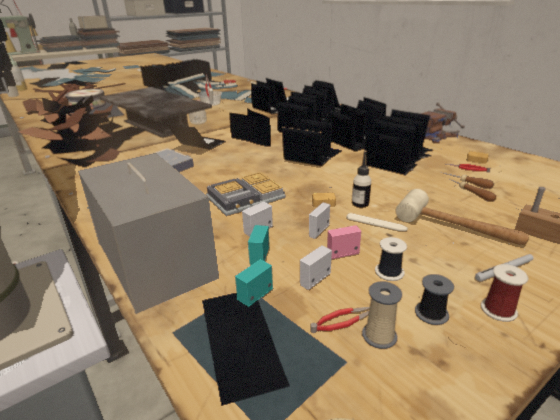

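The top view shows the chase at (213,209), with the block at (202,221) on its +y side and the jaw at (222,222). Candidate spacers are at (307,189), (272,231) and (356,234), all bare grey aluminium. The pink one at (344,196) and the turquoise ones at (307,251) and (346,280) are decoys by colour. I'll confirm this in an enlarged crop.

Run:
```python
from h import *
import pickle
D=pickle.load(open('v0.pkl','rb'))
t=D['top']['pixels'][165:300,175:385]; s=D['scene']['pixels'][160:310,190:390]
a=cv2.resize(t,None,fx=3.8,fy=3.8,interpolation=cv2.INTER_CUBIC);save('ct.png',a)
b=cv2.resize(s,None,fx=4,fy=4,interpolation=cv2.INTER_CUBIC);save('cs.png',b)
```

```text
(no output)
```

View pics/ct.png

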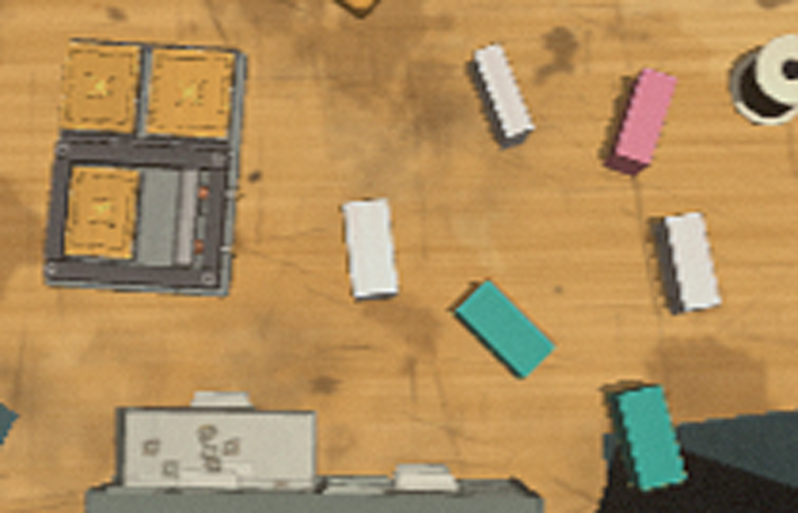

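View pics/cs.png

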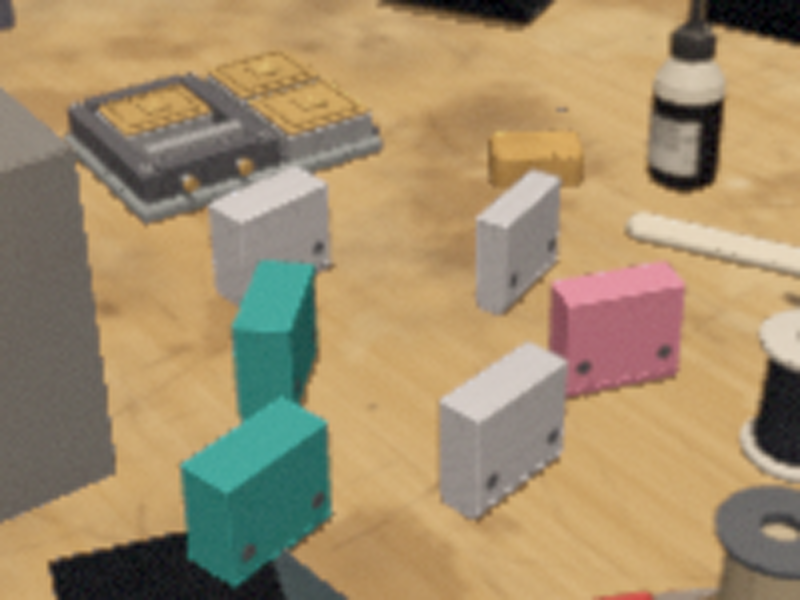

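Both crops confirm it. The bare aluminium spacers are at top px (307,189), the thinnest, (356,234), medium, and (272,231), thickest. The pink and turquoise blocks are excluded by colour. In the chase, the yellow block sits at the +y side, then the gap, then the jaw. Now I'll measure them from the top and scene views.

Run:
```python
from h import *
import pickle
D=pickle.load(open('v0.pkl','rb'));T=D['top'];S=D['scene']
hsv=cv2.cvtColor(T['pixels'],cv2.COLOR_RGB2HSV)
m=((hsv[...,1]<40)&(hsv[...,2]>165)).astype(np.uint8)
hs=cv2.cvtColor(S['pixels'],cv2.COLOR_RGB2HSV); ms=((hs[...,1]<45)&(hs[...,2]>190)).astype(np.uint8)
def blobs(m,box):
    n,l,st,ce=cv2.connectedComponentsWithStats(m)
    return [(i,st[i],ce[i],l) for i in range(1,n) if st[i][4]>60 and box[0]<ce[i][0]<box[1] and box[2]<ce[i][1]<box[3]]
sb=blobs(ms,(195,400,190,330))
for i,st,ce,l in sb: print('scene',st,np.round(ce,1))
for i,st,ce,l in blobs(m,(250,370,170,250)):
    v,u=np.nonzero(l==i); 
    cnt=cv2.findContours((l==i).astype(np.uint8),0,1)[0][0][:,0].astype(float)
    P=np.array([onz(T,a,b,.055)[:2] for a,b in zip(u,v)])
    c=P.mean(0);r=cv2.minAreaRect((P*1000).astype(np.float32))
    print(np.round(ce,1),st[4],'ctr',np.round(c,4),'rect',np.round(r[0],1),np.round(r[1],1),round(r[2],1), 'proj scene',np.round(proj(S,[*c,.055]),1))
# chase corners guess: base dark region
for uv in [(175+50/3.8,165+285/3.8),(175+228/3.8,165+295/3.8),(175+243/3.8,165+52/3.8)]:
    print(np.round(onz(T,*uv,.01),3))
```

```text
scene [243 202  28  14 170] [256.5 208.2]
scene [309 203  20  14 114] [319.2 209.3]
scene [381 238  25  14 251] [392.9 244.6]
scene [300 246  31  19 256] [315.3 255. ]
scene [376 267  28  13  76] [389.9 275.6]
[306.8 188.4] 164 ctr [ 0.6025 -0.1289] rect [ 602.8 -128.7] [58.6 16.4] 19.5 proj scene [319.  208.9]
[271.9 229.9] 278 ctr [ 0.5032 -0.0418] rect [503.7 -42. ] [58.7 27.6] 5.3 proj scene [256.2 207.8]
[356.6 233.2] 224 ctr [ 0.4906 -0.2441] rect [ 490.3 -244.5] [58.7 22.2] 8.2 proj scene [315.3 254.3]
[0.487 0.168 0.01 ]
[0.478 0.051 0.01 ]
[0.641 0.04  0.01 ]
```

Run:
```python
from h import *
import pickle
D=pickle.load(open('v0.pkl','rb'));T=D['top'];S=D['scene']
for a,b in [((306.8,188.4),(319.2,209.3)),((271.9,229.9),(256.5,208.2)),((356.6,233.2),(315.3,255))]: print('tri',np.round(tri([ray(T,*a),ray(S,*b)]),4))
for u,v in [(198,292),(318,292),(232,271),(206,273),(258,276),(232,290)]: print((u,v),np.round(onz(T,u,v,.17),3)[:2],np.round(onz(T,u,v,0.0),3)[:2])
print('scene box', [np.round(onz(S,u,v,.17),3)[:2] for u,v in [(83,172),(113,215),(205,190),(172,155)]], np.round(onz(S,213,277,0),3), np.round(onz(S,133,306,0),3))
for X in [(.4,.05,.17),(.4,.0,.17),(.4,.1,.17)]: print(X,np.round(proj(T,X)),np.round(proj(S,X)))
```

```text
tri [ 0.6027 -0.1291  0.054 ]
tri [ 0.5034 -0.042   0.054 ]
tri [ 0.4906 -0.2444  0.0537]
(198, 292) [0.368 0.112] [0.358 0.145]
(318, 292) [ 0.362 -0.135] [ 0.352 -0.152]
(232, 271) [0.409 0.042] [0.408 0.06 ]
(206, 273) [0.406 0.096] [0.404 0.125]
(258, 276) [ 0.397 -0.012] [ 0.394 -0.004]
(232, 290) [0.37  0.042] [0.361 0.061]
scene box [array([0.221, 0.098]), array([ 0.216, -0.1  ]), array([ 0.361, -0.113]), array([0.383, 0.072])] [ 0.35  -0.124  0.   ] [ 0.209 -0.107  0.   ]
(0.4, 0.05, 0.17) [228. 275.] [185. 156.]
(0.4, 0.0, 0.17) [252. 275.] [196. 164.]
(0.4, 0.1, 0.17) [204. 276.] [174. 149.]
```

View pics/wrist0.png

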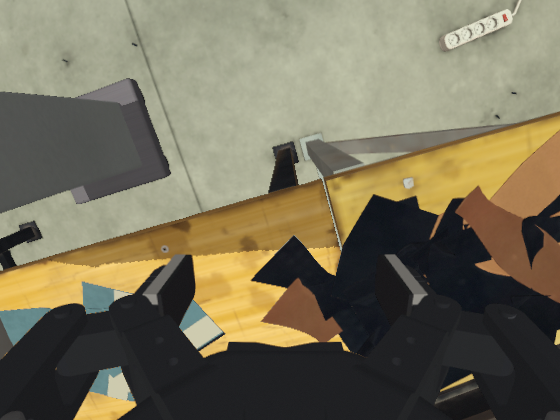

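The wrist view shows only the bench edge and leather scraps, plus the fingers below row 250. The chase isn't in it yet, so I'm moving the wrist camera over it.

>>> {"name": "move_arm", "arguments": {"motion": [[[0, 0, -0.03], [0, 0, -0.09], 1], [[0, 0, -0.03], [0, 0, -0.09], 1], [[0, 0, -0.03], [0, 0, -0.09], 1], [[-0.035, -0.0385, 0], [0, 0, 0], 1], [[-0.035, -0.0385, 0], [0, 0, 0], 1], [[-0.035, -0.0385, 0], [0, 0, 0], 1], [[-0.035, -0.0385, 0], [0, 0, 0], 1], [[-0.035, -0.0385, 0], [0, 0, 0], 1], [[-0.035, -0.0385, 0], [0, 0, 0], 1], [[-0.035, -0.0385, 0], [0, 0, 0], 1], [[-0.035, -0.0385, 0], [0, 0, 0], 1], [[-0.035, -0.0385, 0], [0, 0, 0], 1]]}}

```text
clock: 1.35
position: [0.3924, 0.3228, 0.2987]
ee_rot: [0.035, 0.999, 0.0, -0.0]
ft_force: [-0.4, 0.8, 0.2]
grip_width: 0.998
grasp_force: 0.0
```

>>> {"name": "move_arm", "arguments": {"motion": [[[-0.035, -0.0385, 0], [0, 0, 0], 1], [[-0.035, -0.0385, 0], [0, 0, 0], 1], [[-0.035, -0.0385, 0], [0, 0, 0], 1], [[-0.035, -0.0385, 0], [0, 0, 0], 1], [[-0.035, -0.0385, 0], [0, 0, 0], 1], [[-0.035, -0.0385, 0], [0, 0, 0], 1], [[-0.035, -0.0385, 0], [0, 0, 0], 1], [[0, 0, 0], [0, 0, 0], 1], [[0, 0, 0], [0, 0, 0], 1]]}}

```text
clock: 2.25
position: [0.5608, 0.1089, 0.2983]
ee_rot: [0.036, 0.999, -0.0, -0.0]
ft_force: [-0.3, 0.1, -0.4]
grip_width: 1.001
grasp_force: 0.0
```

```bash
cat >> h.py <<'E'
def goto(p,yaw):
    "units needed: total turn about tool z (world yaw), shift in tool axes after the turn, and before it"
    s=manip.get_obs();R=Ro.from_quat(s['ee_rot']).as_matrix()
    ty=np.degrees(np.arctan2(-R[0,1],R[1,1]));print('pos',np.round(s['position'],4),'yaw',round(ty,2),'tilt',np.round(R[:2,2],4),'t',round(float(s['clock']),2),'w',np.round(s['grip_width'],3),'gf',np.round(s['grasp_force'],1),'F',np.round(s['ft_force'],1))
    if p is None: return
    y=np.radians(yaw);Rn=np.array([[-np.cos(y),-np.sin(y),0],[-np.sin(y),np.cos(y),0],[0,0,-1]])
    d=np.array(p)-s['position']
    print('turnz',round(-np.radians(yaw-ty)/(np.pi/4),4),'shift after turn',np.round(Rn.T@d/.75,4),'before',np.round(R.T@d/.75,4),'dist',round(np.linalg.norm(d),3))
E
python3 - <<'E'
from h import *
import pickle
goto(None,0)
c=cam('wrist');pickle.dump(c,open('w1.pkl','wb'));save('w1.png',c['pixels']);print(c['fx'],np.round(-np.array(c['R']).T@c['t'],3))
E
```

```text
pos [0.5608 0.1089 0.2983] yaw -4.16 tilt [-0.0009 -0.0003] t 2.25 w 1.001 gf 0.0 F [-0.3  0.1 -0.4]
306.71786803562287 [0.494 0.114 0.442]
```

View pics/w1.png

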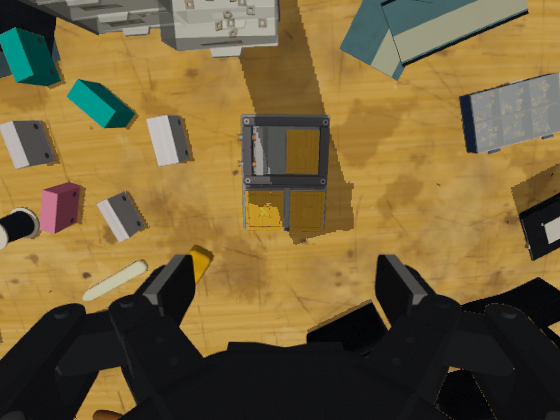

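The chase is centred at (286,150) in the frame, with the yellow block on its right (+y), then the grey gap and the jaw on its left. I'm descending for a finer look.

>>> {"name": "move_arm", "arguments": {"motion": [[[0, 0, 0.05], [0, 0, 0], 1], [[0, 0, 0.05], [0, 0, 0], 1], [[0, 0, 0.05], [0, 0, 0], 1], [[0, 0, 0.02], [0, 0, 0], 1], [[0, 0, 0], [0, 0, 0], 1], [[0, 0, 0], [0, 0, 0], 1]]}}

```text
clock: 2.9
position: [0.5613, 0.1104, 0.1729]
ee_rot: [0.035, 0.999, 0.0, 0.001]
ft_force: [-0.7, -0.1, -0.1]
grip_width: 0.999
grasp_force: 0.0
```

Run:
```python
from h import *
import pickle
goto(None,0)
c=cam('wrist');pickle.dump(c,open('w2.pkl','wb'))
t=np.array([.531,.109,.03]);u,v=proj(c,t);print(u,v)
u0,v0=int(u)-95,int(v)-75
a=c['pixels'][v0:v0+150,u0:u0+200];print(u0,v0);save('w2.png',cv2.resize(a,None,fx=4,fy=4,interpolation=cv2.INTER_NEAREST))
```

```text
pos [0.5613 0.1104 0.1729] yaw -4.0 tilt [0.0016 0.0008] t 2.9 w 0.999 gf 0.0 F [-0.7 -0.1 -0.1]
280.7071667483002 162.75041020260377
185 87
```

View pics/w2.png

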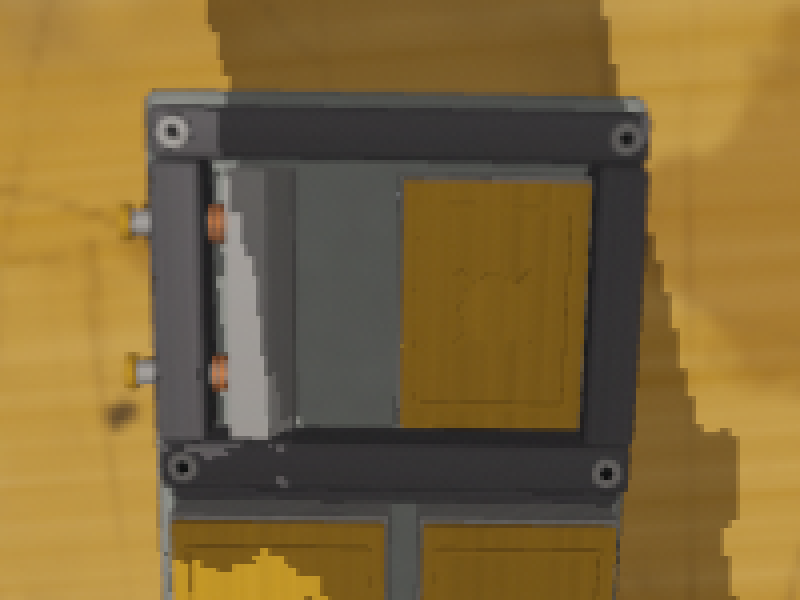

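The crop shows the block top with free face at column 402 and far side 580–592, rows 180–430. The jaw's inner edge is at column 297 and the bench-side bars are at rows 107 and 490. Casting these rays onto their heights gives the chase pose and gap.

Run:
```python
from h import *
import pickle
c=pickle.load(open('w2.pkl','rb'))
P=lambda x,y,z: onz(c,185+x/4-.5,87+y/4-.5,z)[:2]*1000
r=lambda a:np.round(a,1)
ul,ll,ur,lr=P(402,180,.032),P(400,430,.032),P(592,180,.032),P(580,430,.032)
print('block',r(ul),r(ll),r(ur),r(lr))
a=P(145,90,.01);b=P(648,97,.01)
ex=ll-ul;print('yaw long',np.degrees(np.arctan2(ex[1],ex[0])),'len',np.linalg.norm(ex),'width',np.linalg.norm(ur-ul),np.linalg.norm(lr-ll))
ex=lr-ur;print('yaw r',np.degrees(np.arctan2(ex[1],ex[0])))
sc=[P(172,131,.03),P(626,138,.03),P(606,473,.03),P(182,467,.03)];print('screws',[r(s) for s in sc],r(np.mean(sc,0)))
d=sc[1]-sc[0];print('yaw scr',np.degrees(np.arctan2(-d[0],d[1])),np.degrees(np.arctan2(-(sc[2]-sc[3])[0],(sc[2]-sc[3])[1])),np.linalg.norm(d))
d=sc[3]-sc[0];print(np.degrees(np.arctan2(d[1],d[0])),np.linalg.norm(d))
for z in(.01,.022): print('jaw inner',z,r(P(296,180,z)),r(P(297,400,z)))
print('jaw top',r(P(264,180,.034)),r(P(268,430,.034)))
# scene check of height: block top corners
```

```text
block [502.7 115. ] [560.7 110.5] [505.7 158. ] [563.7 153.3]
yaw long -4.477983029909289 len 58.12138552238646 width 43.058982011311564 42.929023361932494
yaw r -4.605077058555638
screws [array([488.2,  63.8]), array([496.9, 166.3]), array([575.3, 159.5]), array([566.6,  57.1])] [531.8 111.7]
yaw scr -4.888264304957466 -4.864363809786395 102.81149554218474
-4.9304698834110985 78.74102682911072
jaw inner 0.01 [501.6  89.2] [556.2  84.4]
jaw inner 0.022 [501.3  90.2] [553.7  85.6]
jaw top [500.4  84. ] [558.   79.3]
```

The block is about 45 mm wide and the relaxed gap about 25 mm, so spacer_thick should fill it; the trial decides. I'm refining that spacer from the wrist view.

Run:
```python
from h import *
import pickle
c=pickle.load(open('w1.pkl','rb'))
hsv=cv2.cvtColor(c['pixels'],cv2.COLOR_RGB2HSV)
for th in (165,190):
    m=((hsv[...,1]<45)&(hsv[...,2]>th)).astype(np.uint8)
    n,l,st,ce=cv2.connectedComponentsWithStats(m)
    for i in range(1,n):
        if st[i][4]>150 and ce[i][0]<210 and 90<ce[i][1]<245:
            v,u=np.nonzero(l==i);Q=np.array([onz(c,a,b,.055)[:2]*1000 for a,b in zip(u,v)]).astype(np.float32)
            r=cv2.minAreaRect(Q);print(th,np.round(ce[i],1),st[i][4],np.round(r[0],1),np.round(r[1],1),round(r[2],1),np.round(Q.mean(0),1))
goto([.504,-.042,.12],5.3)
goto([.504,-.042,.029],5.3)
```

```text
165 [162.1 140.1] 1009 [503.9 -41.1] [59.5 27.1] 4.8 [503.4 -40.9]
165 [ 13.3 144.5] 659 [ 490.5 -244.9] [59.2 22.1] 8.8 [ 490.1 -244.7]
165 [112.4 220.4] 497 [ 603.8 -128.7] [59.8 17.2] 19.2 [ 603.2 -128.8]
190 [161.7 139.7] 929 [503.8 -41.3] [57.8 26.6] 5.1 [502.9 -41.4]
pos [0.5617 0.1103 0.1734] yaw -4.02 tilt [0.0027 0.0011] t 2.95 w 1.007 gf 0.0 F [-0.3 -0.1  0.1]
turnz -0.2071 shift after turn [ 0.0953 -0.1951  0.0712] before [ 0.0626 -0.2081  0.0708] dist 0.171
pos [0.5617 0.1103 0.1734] yaw -4.02 tilt [0.0027 0.0011] t 2.95 w 1.007 gf 0.0 F [-0.3 -0.1  0.1]
turnz -0.2071 shift after turn [ 0.0953 -0.1951  0.1925] before [ 0.0629 -0.2083  0.1921] dist 0.218
```

>>> {"name": "move_arm", "arguments": {"motion": [[[0, 0, 0], [0, 0, -0.102], 1], [[0, 0, 0], [0, 0, -0.102], 1], [[0.019, -0.039, 0], [0, 0, 0], 1], [[0.019, -0.039, 0], [0, 0, 0], 1], [[0.019, -0.039, 0], [0, 0, 0], 1], [[0.019, -0.039, 0.02], [0, 0, 0], 1], [[0.019, -0.039, 0.03], [0, 0, 0], 1], [[0, 0, 0], [0, 0, 0], 1], [[0, 0, 0], [0, 0, 0], 1]]}}

```text
clock: 3.85
position: [0.5035, -0.0427, 0.1352]
ee_rot: [-0.044, 0.999, 0.0, 0.001]
ft_force: [1.0, 1.8, 0.6]
grip_width: 0.998
grasp_force: 0.0
```

Run:
```python
from h import *
goto([.5037,-.0414,.029],5.0)
c=cam('wrist');print(np.round(proj(c,[.5037,-.0414,.055])))
```

```text
pos [ 0.5035 -0.0427  0.1352] yaw 5.04 tilt [0.002  0.0007] t 3.85 w 0.998 gf 0.0 F [1.  1.8 0.6]
turnz 0.0009 shift after turn [-0.0004  0.0017  0.1416] before [-1.000e-04  1.600e-03  1.416e-01] dist 0.106
[286. 213.]
```

>>> {"name": "move_arm", "arguments": {"motion": [[[0, 0.0017, 0.035], [0, 0, 0], 1], [[0, 0, 0.035], [0, 0, 0], 1], [[0, 0, 0.035], [0, 0, 0], 1], [[0, 0, 0.0365], [0, 0, 0], 1], [[0, 0, 0], [0, 0, 0], 1], [[0, 0, 0], [0, 0, 0], 1], [[0, 0, 0], [0, 0, 0], -1], [[0, 0, 0], [0, 0, 0], -1], [[0, 0, 0], [0, 0, 0], -1], [[0, 0, 0], [0, 0, 0], -1], [[0, 0, 0], [0, 0, 0], -1], [[0, 0, 0], [0, 0, 0], -1]], "newtons": 80}}

```text
clock: 5.1
position: [0.5032, -0.041, 0.0284]
ee_rot: [-0.045, 0.999, 0.0, 0.001]
ft_force: [-2.1, 1.0, 7.3]
grip_width: 0.317
grasp_force: 78.8
```

>>> {"name": "move_arm", "arguments": {"motion": [[[0, 0, 0], [0, 0, 0], -1], [[0, 0, 0], [0, 0, 0], -1], [[0, 0, 0], [0, 0, 0], -1]]}}

```text
clock: 5.4
position: [0.5032, -0.041, 0.0284]
ee_rot: [-0.045, 0.999, 0.0, 0.001]
ft_force: [-1.0, 0.2, 6.7]
grip_width: 0.314
grasp_force: 78.8
```

Run:
```python
from h import *
goto(None,0)
```

```text
pos [ 0.5032 -0.041   0.0284] yaw 5.12 tilt [0.001  0.0005] t 5.4 w 0.314 gf 78.8 F [-1.   0.2  6.7]
```

>>> {"name": "move_arm", "arguments": {"motion": [[[0, 0, -0.02], [0, 0, 0], -1], [[0, 0, -0.04], [0, 0, 0], -1], [[0, 0, -0.04], [0, 0, 0], -1], [[0, 0, -0.035], [0, 0, 0.11], -1], [[0, 0, 0], [0, 0, 0.11], -1], [[0, 0, 0], [0, 0, 0], -1]]}}

```text
clock: 6.0
position: [0.5028, -0.041, 0.1294]
ee_rot: [0.042, 0.999, 0.0, 0.0]
ft_force: [-0.2, -0.1, -3.0]
grip_width: 0.311
grasp_force: 79.2
```

Run:
```python
from h import *
goto([.5297,.0978,.1],-4.75)
```

```text
pos [ 0.5028 -0.041   0.1294] yaw -4.85 tilt [0.0009 0.0005] t 6.0 w 0.311 gf 79.2 F [-0.2 -0.1 -3. ]
turnz -0.0023 shift after turn [-0.0205  0.1874  0.0392] before [-0.0201  0.1874  0.0394] dist 0.144
```

>>> {"name": "move_arm", "arguments": {"motion": [[[-0.004, 0.037, 0], [0, 0, 0], -1], [[-0.004, 0.038, 0], [0, 0, 0], -1], [[-0.004, 0.038, 0], [0, 0, 0], -1], [[-0.004, 0.038, 0.01], [0, 0, 0], -1], [[-0.0045, 0.037, 0.03], [0, 0, 0], -1], [[0, 0, 0], [0, 0, 0], -1], [[0, 0, 0], [0, 0, 0], -1]]}}

```text
clock: 6.7
position: [0.5287, 0.0983, 0.0975]
ee_rot: [0.04, 0.999, -0.001, -0.001]
ft_force: [0.5, -0.8, -2.1]
grip_width: 0.309
grasp_force: 79.2
```

Run:
```python
from h import *
import pickle
goto([.5297,.0978,.039],-4.75)
c=cam('wrist');pickle.dump(c,open('w3.pkl','wb'));s=cam('scene');pickle.dump(s,open('s3.pkl','wb'))
a=c['pixels'][100:300,170:390];b=s['pixels'][150:225,190:300]
A=cv2.resize(a,(440,400),interpolation=cv2.INTER_CUBIC);B=cv2.resize(b,(352,240),interpolation=cv2.INTER_CUBIC)
o=np.zeros((400,800,3),np.uint8);o[:,:440]=A;o[:240,445:797]=B;save('c3.png',o)
```

```text
pos [0.5287 0.0983 0.0975] yaw -4.58 tilt [-0.0028 -0.0013] t 6.7 w 0.309 gf 79.2 F [ 0.5 -0.8 -2.1]
turnz 0.0037 shift after turn [-0.0014 -0.0005  0.078 ] before [-0.0016 -0.0004  0.078 ] dist 0.058
```

View pics/c3.png

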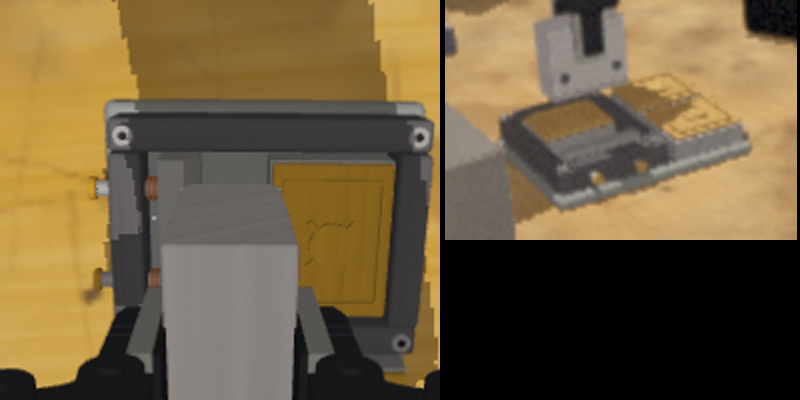

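The spacer hangs upright over the gap: in the wrist half, its end face spans columns 162–297, left of the yellow block's face at 272 and above the jaw. I'll lower it in steps, watching the force.

>>> {"name": "move_arm", "arguments": {"motion": [[[-0.0014, -0.0005, 0.015], [0, 0, 0.003], -1], [[0, 0, 0.015], [0, 0, 0], -1], [[0, 0, 0.012], [0, 0, 0], -1], [[0, 0, 0.006], [0, 0, 0], -1], [[0, 0, 0], [0, 0, 0], -1]]}}

```text
clock: 7.3
position: [0.5302, 0.0974, 0.062]
ee_rot: [0.043, 0.999, -0.0, -0.001]
ft_force: [1.1, -0.6, -1.4]
grip_width: 0.313
grasp_force: 79.2
```

>>> {"name": "move_arm", "arguments": {"motion": [[[0, 0, 0.004], [0, 0, 0], -1], [[0, 0, 0.004], [0, 0, 0], -1], [[0, 0, 0], [0, 0, 0], -1]]}}

```text
clock: 7.6
position: [0.5306, 0.0977, 0.0567]
ee_rot: [0.043, 0.999, 0.0, -0.0]
ft_force: [-0.3, 0.0, -2.9]
grip_width: 0.315
grasp_force: 79.2
```

Run:
```python
from h import *
goto([.5297,.0978,.038],-4.75)
```

```text
pos [0.5306 0.0977 0.0567] yaw -4.9 tilt [-0.0002  0.    ] t 7.6 w 0.315 gf 79.2 F [-0.3  0.  -2.9]
turnz -0.0033 shift after turn [ 0.0013 -0.      0.0249] before [ 0.0013 -0.      0.0249] dist 0.019
```

>>> {"name": "move_arm", "arguments": {"motion": [[[0.001, 0, 0.003], [0, 0, 0], -1], [[0, 0, 0.003], [0, 0, 0], -1], [[0, 0, 0], [0, 0, 0], -1]]}}

```text
clock: 7.9
position: [0.5298, 0.0978, 0.0521]
ee_rot: [0.043, 0.999, -0.0, -0.0]
ft_force: [-0.4, -0.8, -1.8]
grip_width: 0.313
grasp_force: 79.2
```

>>> {"name": "move_arm", "arguments": {"motion": [[[0, 0, 0.003], [0, 0, 0], -1], [[0, 0, 0.003], [0, 0, 0], -1], [[0, 0, 0], [0, 0, 0], -1]]}}

```text
clock: 8.2
position: [0.5305, 0.0978, 0.0481]
ee_rot: [0.043, 0.999, 0.0, 0.001]
ft_force: [1.6, 0.5, -0.8]
grip_width: 0.312
grasp_force: 79.8
```

>>> {"name": "move_arm", "arguments": {"motion": [[[0, 0, 0.003], [0, 0, 0], -1], [[0, 0, 0.003], [0, 0, 0], -1], [[0, 0, 0], [0, 0, 0], -1]]}}

```text
clock: 8.5
position: [0.53, 0.0978, 0.043]
ee_rot: [0.043, 0.999, 0.0, 0.0]
ft_force: [2.2, 0.4, -3.3]
grip_width: 0.316
grasp_force: 79.3
```

>>> {"name": "move_arm", "arguments": {"motion": [[[0, 0, 0.003], [0, 0, 0], -1], [[0, 0, 0.002], [0, 0, 0], -1], [[0, 0, 0], [0, 0, 0], -1]]}}

```text
clock: 8.8
position: [0.5297, 0.0978, 0.0392]
ee_rot: [0.043, 0.999, -0.0, -0.0]
ft_force: [0.5, 1.2, -4.4]
grip_width: 0.315
grasp_force: 79.2
```

>>> {"name": "move_arm", "arguments": {"motion": [[[0, 0, 0.002], [0, 0, 0], -1], [[0, 0, 0], [0, 0, 0], -1]]}}

```text
clock: 9.0
position: [0.5298, 0.0978, 0.0385]
ee_rot: [0.043, 0.999, 0.0, -0.0]
ft_force: [-2.7, 0.7, 6.5]
grip_width: 0.317
grasp_force: 80.3
```

>>> {"name": "move_arm", "arguments": {"motion": [[[0, 0, 0.002], [0, 0, 0], -1], [[0, 0, 0.001], [0, 0, 0], -1], [[0, 0, 0], [0, 0, 0], -1]]}}

```text
clock: 9.3
position: [0.5298, 0.0978, 0.0384]
ee_rot: [0.043, 0.999, 0.001, -0.0]
ft_force: [-15.8, -1.9, 34.3]
grip_width: 0.312
grasp_force: 84.5
```

Run:
```python
from h import *
import pickle
goto(None,0)
c=cam('wrist')
print(np.round(proj(c,[.505,.086,.034])))
```

```text
pos [0.5298 0.0978 0.0384] yaw -4.92 tilt [-0.0009  0.0012] t 9.3 w 0.312 gf 84.5 F [-15.8  -1.9  34.3]
[257. 212.]
```

>>> {"name": "move_arm", "arguments": {"motion": [[[0, 0, -0.003], [0, 0, 0], -1], [[0, 0, 0], [0, 0, 0], 0.3], [[0, 0, 0], [0, 0, 0], 0.3], [[0, 0, 0], [0, 0, 0], 0.3], [[0, 0, 0], [0, 0, 0], 0.3], [[0, 0, -0.02], [0, 0, 0], 0.3], [[0, 0, -0.04], [0, 0, 0], 0.3], [[0, 0, -0.05], [0, 0, 0], 0.3], [[-0.03, 0, -0.05], [0, 0, 0], 0.3], [[-0.03, 0, -0.01], [0, 0, 0], 0.3], [[0, 0, 0], [0, 0, 0], 0.3], [[0, 0, 0], [0, 0, 0], 0.3]]}}

```text
clock: 10.55
position: [0.5746, 0.0937, 0.1651]
ee_rot: [0.043, 0.999, -0.0, -0.0]
ft_force: [-0.1, -0.1, -0.4]
grip_width: 0.647
grasp_force: 0.0
```

Run:
```python
from h import *
import pickle
goto(None,0)
c=cam('wrist');pickle.dump(c,open('w4.pkl','wb'));s=cam('scene');pickle.dump(s,open('s4.pkl','wb'));t=cam('top');pickle.dump(t,open('t4.pkl','wb'))
u,v=map(int,proj(c,[.531,.109,.03]));u0,v0=u-70,max(0,v-70)
a=c['pixels'][v0:v0+150,u0:u0+150];b=s['pixels'][150:225,190:300];print(u0,v0)
o=np.zeros((600,800,3),np.uint8);A=cv2.resize(a,(600,600),interpolation=cv2.INTER_CUBIC);o[:,:600]=A
B=cv2.resize(b,(200,136));o[:136,600:]=B;o[150:300,600:]=cv2.resize(s['pixels'],(200,150));save('c4.png',o)
```

```text
pos [0.5746 0.0937 0.1651] yaw -4.93 tilt [-0.0008 -0.0004] t 10.55 w 0.647 gf 0.0 F [-0.1 -0.1 -0.4]
227 77
```

View pics/c4.png

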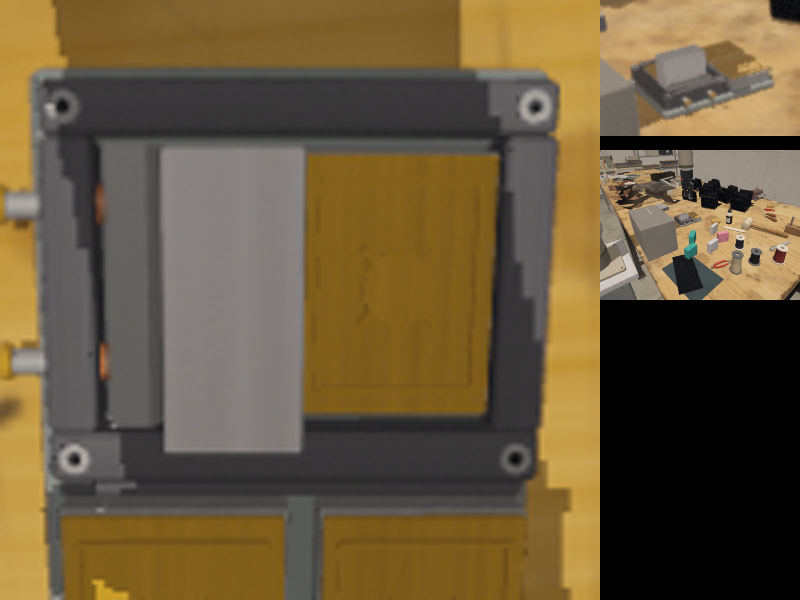

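The spacer stands square in the gap, at columns 160–303, touching the block's face at 303. The jaw's springs, now at columns 95–105, look shorter than before. I'll check jaw travel, spacer height and the neighbours numerically.

Run:
```python
from h import *
import pickle
c=pickle.load(open('w4.pkl','rb'));s=pickle.load(open('s4.pkl','rb'));t=pickle.load(open('t4.pkl','rb'));t0=pickle.load(open('v0.pkl','rb'))['top']
P=lambda x,y,z: onz(c,227+x/4-.5,77+y/4-.5,z)[:2]*1000
e=np.array([.083,.9966])
sc=np.mean([P(63,106,.03),P(536,106,.03),P(515,459,.03),P(74,459,.03)],0)
print('screw ctr',sc,'jaw top y rel now',[(P(150,150,.034)-sc)@e,(P(156,425,.034)-sc)@e],'before',[(np.array(q)-[531.8,111.7])@e for q in([500.4,84.],[558.,79.3])])
cor=[P(161,147,.065),P(304,147,.065),P(302,452,.065),P(164,452,.065)]
print('top corners@65',np.round(cor,1).tolist(),'len',np.linalg.norm(cor[3]-cor[0]),np.linalg.norm(cor[2]-cor[1]),'thick',np.linalg.norm(cor[1]-cor[0]))
def blob(c,box,th,near):
    h=cv2.cvtColor(c['pixels'],cv2.COLOR_RGB2HSV);m=((h[...,1]<45)&(h[...,2]>th)).astype(np.uint8)
    n,l,st,ce=cv2.connectedComponentsWithStats(m);i=min(range(1,n),key=lambda i:np.hypot(*(ce[i]-near)) if st[i][4]>50 else 1e9);return ce[i],st[i][4]
for X in([.6027,-.129,.055],[.4906,-.2444,.055]):
    print(np.round(X,4),blob(t,0,165,proj(t,X)),blob(t0,0,165,proj(t0,X)))
cx=np.mean(cor,0)/1000
uw=np.mean([[227+x/4-.5,77+y/4-.5] for x,y in[(161,147),(304,147),(302,452),(164,452)]],0)
print('expected scene px of spacer top', np.round([proj(s,[*(q/1000),.065]) for q in cor],1).tolist())
g=cv2.cvtColor(s['pixels'],cv2.COLOR_RGB2GRAY)
u,v=map(int,proj(s,[*cx,.065]));print(u,v,g[v-14:v+22,u].tolist())
d=np.abs(t['pixels'].astype(int)-t0['pixels']).sum(2);d[:, :262]=0;n,l,st,ce=cv2.connectedComponentsWithStats((d>90).astype(np.uint8));print([(x.tolist()) for x in st[1:] if x[4]>25])
```

```text
screw ctr [531.71869247 111.98752611] jaw top y rel now [np.float64(-32.28708228647373), np.float64(-32.10526542479825)] before [np.float64(-30.212020000000003), np.float64(-30.115240000000004)]
top corners@65 [[499.8, 86.4], [502.1, 113.7], [561.7, 109.0], [559.3, 81.0]] len 59.751735807985526 59.74237486856891 thick 27.374730264628965
[ 0.6027 -0.129   0.055 ] (array([306.84939759, 188.4939759 ]), np.int32(166)) (array([306.80606061, 188.44848485]), np.int32(165))
[ 0.4906 -0.2444  0.055 ] (array([356.62995595, 233.27312775]), np.int32(227)) (array([356.62555066, 233.21585903]), np.int32(227))
expected scene px of spacer top [[224.0, 183.6], [219.1, 179.5], [241.5, 173.5], [246.8, 177.5]]
232 178 [163, 164, 164, 168, 168, 165, 160, 153, 150, 150, 160, 172, 168, 140, 128, 130, 130, 136, 147, 143, 141, 142, 143, 143, 141, 142, 143, 143, 141, 138, 138, 122, 104, 110, 110, 95]
[[264, 217, 16, 28, 332], [262, 397, 27, 23, 153]]
```

```bash
python3 -c "
from h import *
print(order.hand_in())"
```

```text
the job is handed in; nothing more can be done
None
```

I handed in the job with spacer_thick (28 mm) pressed upright to the chase floor in the roughly 25 mm gap. The jaw is held back by about 2 mm as measured (3 mm expected, 1 mm or so of camera error), and the other two spacers have not moved.

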